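# Pulse the pigment mill with its bayonet lid

## Task

Pick up the loose blue lid and lower it onto the grey pigment mill so that its two lugs drop through the collar's slots and the lid sits flush. Then twist it clockwise, seen from above, against the mill's spring until its grip bar points at the orange pulse marks, halfway to the red lock marks - never on into the lock click. Finish while still gripping the lid and holding it steady there, because it springs back if let go, and leave the other things on the bench alone.

Things in the scene. Friction and masses are not known exactly. Their poses are not given: they have to be found in the camera images.
- lid: blue round lid, white plug, about 90 g, lying plug down at any yaw. Origin: centre of the plug's foot, z up. Plug 60 mm dia., z 0-13 mm; two white lugs on it at +x and -x, reaching 40.5 mm from the axis, 12 mm wide, z 0-5 mm; flange 92 mm dia., z 13-19 mm. A half turn makes no difference.
- lid_bar (a point): centre of the lid's blue grip bar, on the lid's axis 37 mm above its origin, axes as the lid's. The bar runs along x, right above the two lugs: 62 mm long, 16 mm wide (y), 36 mm tall (from the flange's top, 19 mm above the lid's origin, to 55 mm). White dashes on the flange mark its ends.
- mill: grey pigment mill, fixed, 132 mm dia., 110 mm high, yaw within 0.6 rad. Origin: centre of its foot, z up. Its aluminium collar has two slots, at +x and -x, 18 mm wide. Marks on the shoulder, each twice, half a turn apart: white at the slots, orange (pulse) 45 degrees clockwise of them seen from above, red (lock) 90 degrees clockwise. The slots are in line with its x axis.
- mill_mouth (a point): centre of the collar's top rim, 110 mm above the bench, axes as the mill's. Opening between the lips 73 mm dia.; the slots reach 43.5 mm from the axis. Seated, the lid's flange rests flush on the rim and the lid's origin is 13 mm below this point; with the lugs caught on top of the collar it stands 13 mm too high.
- pulse_ring (a joint): sprung ring in the mill that the lugs drop into and turn: 0 at rest (under the slots), grows (rad) as the lid turns clockwise, halfway (pulse) 0.785, end of travel (lock) 1.571. A spring, about 0.15 N m at halfway, turns ring and lid back towards 0 when let go. The lugs have up to 0.1 rad of play in it, so the lid turns a little more. The lock click's resistance begins near 1.1.
- jar_red: small glass pigment jar with red cap, 54 mm dia., 70 mm high, a bystander to leave alone; origin: centre of its underside
- jar_blue: small glass pigment jar with black cap, 54 mm dia., 80 mm high, a bystander to leave alone; origin: centre of its underside
- bottle: white glue bottle, 60 mm dia., 170 mm high, a bystander to leave alone; origin: centre of its underside
- mug: white mug, 80 mm dia., 90 mm high, a bystander to leave alone; origin: centre of its underside
- tile_a: small hexagonal slate tile, 72 mm across, 8 mm thick, a bystander to leave alone; origin: centre of its underside
- tile_b: larger hexagonal slate tile, 96 mm across, 8 mm thick, a bystander to leave alone; origin: centre of its underside
- palette_knife: palette knife, 200 mm long, a bystander to leave alone; origin: centre of its underside
Mind the look-alikes: they are no part of the job. Of the things like the lid, leave any that is turquoise; of the rest the smaller one is meant.

How it is judged (in metres and radians):
On the way, in this order (a step that is already met when the one before it is completed fails the run):
1. the lid is lifted clear of the bench in the gripper (height (world z) of lid above 0.03 m and contact force between the fingers and lid above 1 N), for 0.2 s.
2. the lid is down flush on the mill's collar with its lugs in the slots, not yet twisted (z of lid in the frame of mill_mouth between -0.017 and -0.0095 m and horizontal distance between lid and mill_mouth below 0.005 m and angle between lid's own z axis and vertical below 0.12 rad and value of joint pulse_ring below 0.35 rad), for 0.2 s.
At the end, for the whole second after the job is handed in: the lid sits flush in the mill (within about 4 mm in height, 5 mm off centre, 0.12 rad of level), the pulse ring is held still between 0.58 and 0.96 rad (halfway is 0.785), and the fingers still grip the lid (contact force above 1 N) (z of lid in the frame of mill_mouth between -0.017 and -0.0095 m and horizontal distance between lid and mill_mouth below 0.005 m and angle between lid's own z axis and vertical below 0.12 rad and value of joint pulse_ring between 0.58 and 0.96 rad and velocity of joint pulse_ring between -0.15 and 0.15 rad/s and contact force between the fingers and lid above 1 N); the arm keeps its last pose, push and grip.
It fails at once if the lid is turned on towards the lock click (pulse ring beyond 1.1 rad) (value of joint pulse_ring above 1.1 rad).
It fails at once if a bystander is moved more than 30 mm or tipped more than 0.4 rad (distance of any of jar_red, jar_blue, bottle, mug, tile_a, tile_b, palette_knife from where it was at the start of the episode above 0.03 m or angle between any of jar_red, jar_blue, bottle, mug, tile_a, tile_b, palette_knife's own z axis and vertical above 0.4 rad).
It also fails if it takes over 48 s, if anything falls off the work surface, if the arm or the gripper's body presses on something with over 40 N, if the wrist force passes 120 N, or if a joint passes its speed limit or range.

## Robot

A 6-joint arm with a two-finger parallel gripper is mounted at the origin on the work surface. World frame = base frame: x ahead of the robot, y to its left, z up, the work surface at z = 0. Lengths are in mm, angles in degrees, forces in N, time in s.
With the tool pointing down it reaches from about 425 to 950 mm from the base axis. Payload 14.7 kg.
Tool frame: the origin (TCP) lies at the very end of the fingers, on their centre line; the grasp point (between the pads) lies 19 mm behind it; z points along the fingers, y is the line along which they close (so a half turn about z gives the same grasp; the last joint's range is limited). The gripper opens to 85 mm and grips with 20 to 120 N. Pads are 22 mm wide; open, the fingers measure 114 mm over their backs; the gripper's body (76 mm by 85 mm) begins 54 mm behind the grasp point. The pads swing forward as they close: fully open they stand 13 mm farther back than shut.
Start: joints at [73.247, 27.513, 91.461, -0, 61.026, -2.67], TCP at [158.142, 630.463, 231.297] pointing down, gripper open.
Joint ranges: [-157.49, 157.49], [-46.99, 117.5], [13.45, 153.17], [-89.5, 269.5], [5.16, 153.95], [-167.48, 167.48]. Speed limits (degrees/s): [108.29, 108.29, 136.94, 172.46, 172.46, 172.46].

## Interface

Orientations are given as a 3x3 rotation matrix whose columns are the frame's x, y, z axes.
In Python, from bench import ctrl gives the robot as it stands.
- The arm moves only by the shell command python3 -m jog 'ROWS'. ROWS is a JSON object whose one key "plan" holds a list of rows, each an object with "translation": the shift along the world's x, y, z in units of 25 mm (1.0 is 25 mm), a list of three; "angular": the turn, a rotation vector about the world's x, y, z in units of 8 degrees (1.0 is 8 degrees), a list of three; "fingers": the opening, from 0 (shut) to 1 (fully open). A call has 1 to 5 rows; each row shifts and turns the commanded pose from where the row before left it; what a row does not reach is not made up. A row lasts 1/8 s, in which the tool goes at most 62.5 mm and 10.7 degrees, less where a joint would pass 70% of its speed; a pose out of reach is approached as far as the arm can. A call is refused whole if a number of a shift passes 1 or a number of a turn 1, either way. A call with a gripper value outside its range is refused whole. The fingers move at their own pace and stop on an object; the grip force is fixed at half the most. Time passes only in rows, so rows that do not move let the fingers close. It gives the time, the measured TCP pose, the force, the opening and the grip force at its end, in the units of the state.
- ctrl.state(): the state, without advancing time (a new reading comes with each control period).
- ctrl.snapshot(name): name is "scene" or "top"; returns the picture (480x640x3 uint8, red, green, blue); there is no depth.
- ctrl.camera_info(name): a dict with "K" (3x3 intrinsics, pixels), "k1" (the pictures are not rectified: a ray, as slopes to the right and down, at radius r is drawn at 1 + k1 r^2 times it, then the intrinsics apply), "R" (3x3) and "t" (3): a world point X has camera coordinates R X + t. Camera axes: x right, y down, z forward; pixel columns grow to the right and rows downward; lengths in mm; the calibration is good to about 2 mm. A picture is of the moment at which its call begins. camera_info takes no time and is no camera call.
- ctrl.job_done(): hands the job in; it is judged then, once.
The state is a dict: "clock": time; "joint_pos": joint angles; "qvel": joint speeds; "joint_efforts": joint torques, N m; "position": TCP position; "tool_rot": TCP orientation; "wrist_force": force on the tool from outside, world axes, zero at the start; "ft_torque": the same for the moment, N m; "finger_gap": finger opening in mm; "grasp_force": force on a finger pad.
Only numpy, scipy, OpenCV 4.12 (cv2) and the standard library are available. Lean on these libraries where they do the work, as an engineer would, in place of code of your own. Each camera call takes 0.05 s, during which the arm holds its last target. There are 200 camera calls.

## Working session

There is one attempt and no reset: what is moved stays moved. The work goes in short steps, Python scripts to look and compute and a shell command to move; the robot and the scene stay as the last step left them, time stands still between calls to the robot, and variables do not carry over. Pictures are saved under pics/ and viewed, at most 10 in all, crops included, and the job is handed in when it is done.

```bash
mkdir -p pics; ls
python3 - <<'E'
from bench import ctrl
import cv2,numpy as np
for n in("scene","top"):
    im=ctrl.snapshot(n); cv2.imwrite(f"pics/{n}0.png",im[:,:,::-1])
    c=ctrl.camera_info(n); print(n,c)
print(ctrl.state())
E
```

```text
pics
scene {'K': array([[546.30258292,   0.        , 309.62449998],
       [  0.        , 546.30258292, 243.00041022],
       [  0.        ,   0.        ,   1.        ]]), 'k1': -0.161844735712751, 'R': array([[ 0.59349212,  0.804696  ,  0.01521347],
       [ 0.60171711, -0.43107578, -0.6723914 ],
       [-0.53451251,  0.4082132 , -0.74003943]]), 't': array([-321.33899425, -293.33555077, 1595.1122603 ])}
top {'K': array([[435.28667775,   0.        , 320.94194331],
       [  0.        , 435.28667775, 246.91099286],
       [  0.        ,   0.        ,   1.        ]]), 'k1': -0.057828763666869905, 'R': array([[-0.00814317, -0.9997225 , -0.02210475],
       [-0.9934835 ,  0.01060154, -0.11348187],
       [ 0.11368473,  0.0210366 , -0.99329414]]), 't': array([  11.97584449,  597.20295461, 1221.66395202])}
{'clock': 0.1, 'joint_pos': array([ 7.32491948e+01,  2.75464271e+01,  9.14918819e+01, -1.17079486e-03,
        6.10249650e+01, -2.66932330e+00]), 'qvel': array([ 0.00535333, -0.02255083, -0.03408095,  0.07765737, -0.03564114,
        0.06524439]), 'joint_efforts': array([ 1.06244552e-03, -9.52253366e+01, -4.31041360e+01,  1.17355689e-04,
        5.09724487e-03,  7.09992423e-05]), 'position': array([158.01515208, 630.10885481, 230.72335933]), 'tool_rot': array([[-9.69953107e-01,  2.43291757e-01, -3.01163385e-04],
       [ 2.43291941e-01,  9.69952526e-01, -1.06263140e-03],
       [ 3.35847257e-05, -1.10397326e-03, -9.99999390e-01]]), 'wrist_force': array([ 0.25545037, -0.3583968 ,  0.39070817]), 'ft_torque': array([ 0.03647772,  0.02292568, -0.0206112 ]), 'grasp_force': 0.0, 'finger_gap': 85.43455957532294}
```

View pics/top0.png

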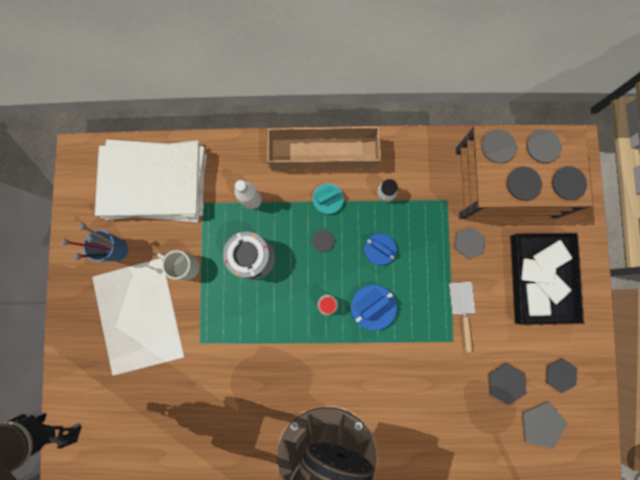

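View pics/scene0.png

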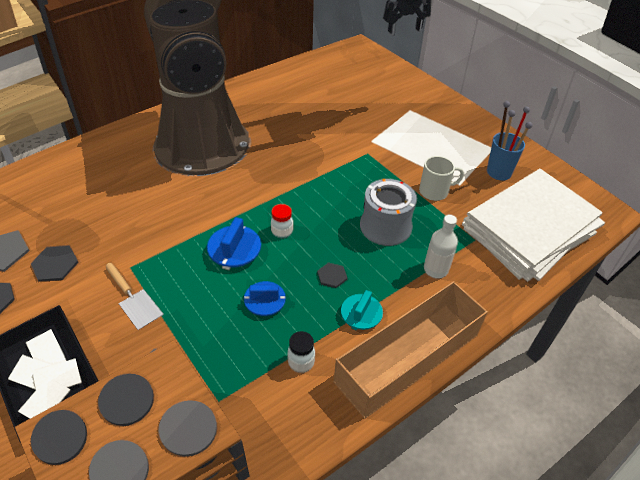

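Three lid-like things in the top view: turquoise at (328,198), large blue at (374,307), small blue at (380,250). The description fits the last: it isn't turquoise, and it's the smaller of the two blues. I'll confirm it in a crop and enlarge the mill as well.

```bash
cat > h.py <<'E'
import cv2,numpy as np
from bench import ctrl
C={n:ctrl.camera_info(n) for n in("scene","top")}
def proj(n,X):
    c=C[n];p=np.atleast_2d(X)@c["R"].T+c["t"];s=p[:,:2]/p[:,2:]
    s=s*(1+c["k1"]*(s**2).sum(1,keepdims=True))
    return s*c["K"][0,0]+c["K"][:2,2]
def back(n,uv,z):
    c=C[n];d=np.array([c["k1"],0,0,0,0]) 
    s=cv2.undistortPointsIter(np.float64(uv).reshape(-1,1,2),c["K"],d,None,None,(3,100,1e-10)).reshape(-1,2)
    r=np.c_[s,np.ones(len(s))]@c["R"];o=-c["R"].T@c["t"]
    return (o+r*((z-o[2])/r[:,2:]))[:,:2]
E
python3 - <<'E'
from h import *
t=cv2.imread("pics/top0.png");s=cv2.imread("pics/scene0.png")
f=lambda im,u,v,r:cv2.resize(im[v-r:v+r,u-r:u+r],(390,290*390//290),interpolation=cv2.INTER_CUBIC)[:, :]
a=np.hstack([cv2.resize(t[220:280,350:410],(400,300)) if 0 else cv2.resize(t[275-50:275,350:415],(390,300),interpolation=2),cv2.resize(t[230:280,215:280],(390,300),interpolation=2)])
b=np.hstack([cv2.resize(s[275:325,232:297],(390,300),interpolation=2),cv2.resize(s[172:222,356:421],(390,300),interpolation=2)])
cv2.imwrite("pics/crop1.png",np.vstack([a,b]))
def blobs(n,im,lo,hi,box,mn=8):
    hsv=cv2.cvtColor(im,cv2.COLOR_BGR2HSV);m=cv2.inRange(hsv,lo,hi);k=np.zeros_like(m);x0,y0,x1,y1=box;k[y0:y1,x0:x1]=255
    N,L,S,c=cv2.connectedComponentsWithStats(m&k)
    return [(S[i,4],c[i].round(1)) for i in range(1,N) if S[i,4]>=mn]
for n,im,lb,mb in(("top",t,(355,225,410,275),(215,228,280,282)),("scene",s,(235,275,295,325),(355,170,420,220))):
    print(n,"blue",blobs(n,im,(100,120,40),(130,255,255),lb,20))
    print("white",blobs(n,im,(0,0,170),(179,90,255),lb,3))
    print("red",blobs(n,im,(0,140,90),(6,255,255),mb,2),"orange",blobs(n,im,(7,120,120),(25,255,255),mb,2))
E
```

```text
top blue [(np.int32(777), array([380.2, 248.9]))]
white [(np.int32(9), array([369., 241.]))]
red [] orange [(np.int32(2), array([254. , 235.5]))]
scene blue [(np.int32(1113), array([264.3, 298.2]))]
white [(np.int32(5), array([246.2, 296.6])), (np.int32(13), array([282. , 296.8]))]
red [(np.int32(5), array([401.2, 182.4])), (np.int32(11), array([379.4, 208.6]))] orange [(np.int32(333), array([408. , 176.1])), (np.int32(6), array([383. , 179.5])), (np.int32(3), array([379.7, 188.7])), (np.int32(13), array([397.6, 211.5]))]
```

View pics/crop1.png

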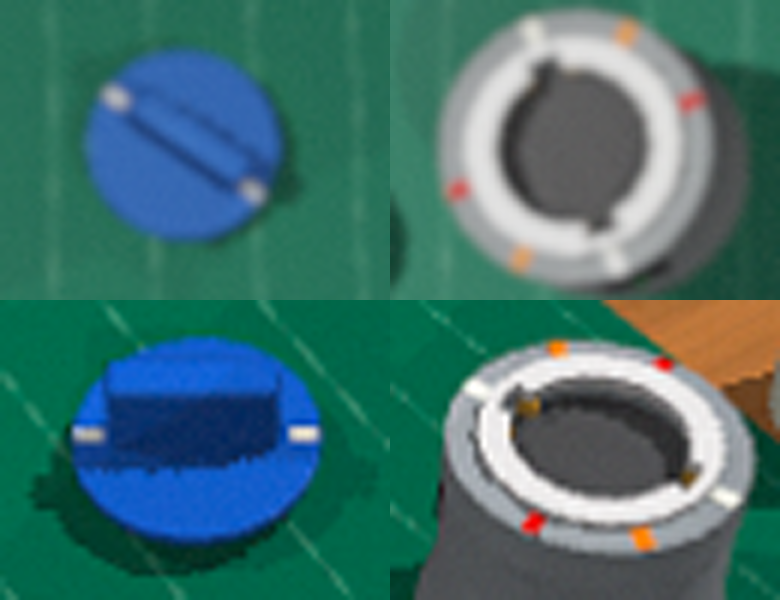

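The crop confirms the small blue lid, with white dashes at top-view pixels (369,241) and (392,257). The mill has its white slot marks at (238,234) and (252,273), with orange and red marks clockwise of them.

```bash
cat > m.py <<'E'
from h import *
from scipy.optimize import least_squares as ls
mt=[(238.25,234.25,0),(252.25,273.25,2),(253.9,235.1,-1),(236.4,272.6,1),(264.75,246.25,-2),(225.9,261.1,0)]
# angles offset (deg) with reference white 'A' (top-left in top view) = 0, clockwise negative
A=np.radians([0,180,-45,135,-90,90])
T=np.array([m[:2] for m in mt]);S=np.array([(370.25,186.25),(411.6,204.4),(383.6,179.6),(397.75,211.4),(401.25,182.25),(379.6,208.9)])
def fit(T,S,A,z,r,sx,fixz=False):
    def P(p,a): return np.c_[p[0]+p[3]*np.cos(p[2]+a),p[1]+p[3]*np.sin(p[2]+a),np.full(len(a),p[4])]
    for cams in(["top","scene"],["top"],["scene"]):
        best=None
        for sh in (0,np.pi):
          def f(p):
            e=[(p[4]-z)/(.01 if fixz else 3)]
            if "top" in cams:e+=list((proj("top",P(p,A))-T).ravel())
            if "scene" in cams:e+=list((proj("scene",P(p,A+sh))-S).ravel())
            return np.array(e)
          for y0 in np.arange(0,6.3,1):
            s=ls(f,[*sx,y0,r,z])
            if best is None or s.cost<best.cost:best=s
        x=best.x;print(cams,x[:2].round(1),"yaw",(np.degrees(x[2])%180).round(1),"r,z",x[3:].round(1),"cost",best.cost.round(2))
fit(T,S,A,105,60,back("top",T.mean(0)[None],105)[0])
L=np.array([(369,241.1),(392,256.7)]);M=np.array([(246.2,296.8),(282.1,296.8)])
fit(L,M,np.array([0,np.pi]),19,41,back("top",L.mean(0)[None],19)[0],True)
print("tool y yaw",np.degrees(np.arctan2(.96995,.24329)))
E
python3 m.py
```

```text
['top', 'scene'] [573.  212.8] yaw 20.3 r,z [ 56.4 108.6] cost 3.4
['top'] [572.7 211.9] yaw 20.4 r,z [ 56.8 105. ] cost 0.08
['scene'] [570.4 217.6] yaw 20.2 r,z [-56.4 105. ] cost 0.11
['top', 'scene'] [ 591.1 -163.2] yaw 54.6 r,z [-39.8  19. ] cost 2.47
['top'] [ 591.4 -166.7] yaw 54.8 r,z [-40.3  19. ] cost 0.0
['scene'] [ 590.4 -160.9] yaw 54.4 r,z [-39.6  19. ] cost 0.0
tool y yaw 75.9191493527305
```

```bash
python3 -m jog '{"plan":[{"translation":[1,-1,0],"angular":[0,0,-1],"fingers":1},{"translation":[1,-1,0],"angular":[0,0,-1],"fingers":1},{"translation":[1,-1,0],"angular":[0,0,-1],"fingers":1},{"translation":[1,-1,0],"angular":[0,0,-1],"fingers":1},{"translation":[1,-1,0],"angular":[0,0,-1],"fingers":1}]}'
python3 -m jog '{"plan":[{"translation":[1,-1,0],"angular":[0,0,-1],"fingers":1},{"translation":[1,-1,0],"angular":[0,0,-1],"fingers":1},{"translation":[1,-1,0],"angular":[0,0,-1],"fingers":1},{"translation":[1,-1,0],"angular":[0,0,-1],"fingers":1},{"translation":[1,-1,0],"angular":[0,0,-1],"fingers":1}]}'
```

```text
clock: 0.72
position: [283.7, 504.4, 231.0]
tool_rot: [[-0.583, 0.812, -0.0], [0.812, 0.583, -0.0], [-0.0, -0.0, -1.0]]
wrist_force: [0.2, 0.9, -0.1]
finger_gap: 84.9
grasp_force: 0.0
clock: 1.35
position: [408.7, 379.4, 231.1]
tool_rot: [[0.076, 0.997, -0.0], [0.997, -0.076, -0.0], [-0.0, -0.0, -1.0]]
wrist_force: [0.2, 0.2, 1.0]
finger_gap: 85.3
grasp_force: 0.0
```

```bash
python3 -m jog '{"plan":[{"translation":[1,-1,0],"angular":[0,0,-1],"fingers":1},{"translation":[1,-1,0],"angular":[0,0,-1],"fingers":1},{"translation":[1,-1,0],"angular":[0,0,-1],"fingers":1},{"translation":[1,-1,0],"angular":[0,0,-0.88],"fingers":1},{"translation":[1,-1,0],"angular":[0,0,0],"fingers":1}]}' | head -2
python3 -m jog '{"plan":[{"translation":[1,-1,0],"angular":[0,0,0],"fingers":1},{"translation":[1,-1,0],"angular":[0,0,0],"fingers":1},{"translation":[0.3,-1,0],"angular":[0,0,0],"fingers":1},{"translation":[0,-1,0],"angular":[0,0,0],"fingers":1},{"translation":[0,-1,0],"angular":[0,0,0],"fingers":1}]}' | head -2
python3 -m jog '{"plan":[{"translation":[0,-1,0],"angular":[0,0,0],"fingers":1},{"translation":[0,-1,0],"angular":[0,0,0],"fingers":1},{"translation":[0,-1,0],"angular":[0,0,0],"fingers":1},{"translation":[0,-1,0],"angular":[0,0,0],"fingers":1},{"translation":[0,-1,0],"angular":[0,0,0],"fingers":1}]}' | head -2
python3 -m jog '{"plan":[{"translation":[0,-1,0],"angular":[0,0,0],"fingers":1},{"translation":[0,-1,0],"angular":[0,0,0],"fingers":1},{"translation":[0,-1,-1],"angular":[0,0,0],"fingers":1},{"translation":[0,-1,-1],"angular":[0,0,0],"fingers":1},{"translation":[0,-1,-1],"angular":[0,0,0],"fingers":1}]}' | head -2
python3 -m jog '{"plan":[{"translation":[0,-1,-1],"angular":[0,0,0],"fingers":1},{"translation":[0,-0.73,-1],"angular":[0,0,0],"fingers":1},{"translation":[0,0,-1],"angular":[0,0,0],"fingers":1}]}'
python3 - <<'E'
from h import *
a=ctrl.snapshot("top");b=ctrl.snapshot("scene");s=ctrl.state()
print(s["position"],s["joint_pos"])
print(proj("top",s["position"]),proj("scene",s["position"]))
f=lambda i,u,v:cv2.resize(i[v-60:v+60,u-80:u+80,::-1],(400,300),interpolation=2)
cv2.imwrite("pics/hov.png",np.hstack([f(a,380,250),f(b,264,285)]))
E
```

```text
clock: 1.98
position: [533.7, 254.5, 231.0]
clock: 2.6
position: [590.5, 129.6, 230.9]
clock: 3.22
position: [590.4, 4.6, 231.0]
clock: 3.85
position: [590.4, -120.3, 155.4]
clock: 4.22
position: [590.5, -164.1, 80.2]
tool_rot: [[0.577, 0.817, -0.0], [0.817, -0.577, -0.0], [-0.0, -0.0, -1.0]]
wrist_force: [0.2, -0.9, -0.5]
finger_gap: 85.7
grasp_force: 0.0
[ 588.76032848 -162.58200379   78.69216293] [-1.82805481e+01  3.50469160e+01  1.03692279e+02 -7.05597799e-05
  4.15219842e+01  1.68822165e+01]
[[381.45256304 247.49655251]] [[261.72325259 279.84389736]]
```

View pics/hov.png

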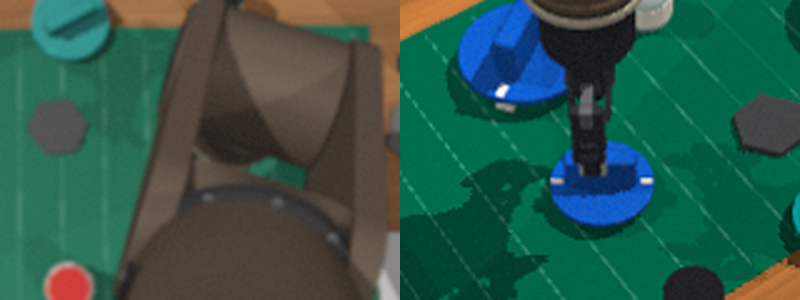

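The top view is blocked by the arm. The scene view shows the fingers straddling the bar, about 4 mm short of its centre along the bar. I'll shift, lower and grip.

```bash
python3 -m jog '{"plan":[{"translation":[0.08,0.12,-1],"angular":[0,0,0],"fingers":1},{"translation":[0,0,-0.8],"angular":[0,0,0],"fingers":1},{"translation":[0,0,-0.36],"angular":[0,0,0],"fingers":1},{"translation":[0,0,0],"angular":[0,0,0],"fingers":0},{"translation":[0,0,0],"angular":[0,0,0],"fingers":0}]}'
python3 -m jog '{"plan":[{"translation":[0,0,0],"angular":[0,0,0],"fingers":0},{"translation":[0,0,0],"angular":[0,0,0],"fingers":0},{"translation":[0,0,0],"angular":[0,0,0],"fingers":0},{"translation":[0,0,0],"angular":[0,0,0],"fingers":0},{"translation":[0,0,0],"angular":[0,0,0],"fingers":0}]}'
```

```text
clock: 4.95
position: [593.0, -159.9, 27.9]
tool_rot: [[0.575, 0.818, 0.001], [0.818, -0.575, -0.0], [0.0, 0.001, -1.0]]
wrist_force: [-1.2, -0.2, 0.2]
finger_gap: 51.6
grasp_force: 0.0
clock: 5.58
position: [593.0, -159.9, 27.9]
tool_rot: [[0.575, 0.818, 0.001], [0.818, -0.575, -0.0], [0.0, 0.001, -1.0]]
wrist_force: [-0.7, 1.0, 5.5]
finger_gap: 15.0
grasp_force: 59.1
```

```bash
python3 -m jog '{"plan":[{"translation":[0,0,0.4],"angular":[0,0,0],"fingers":0},{"translation":[0,0,0.8],"angular":[0,0,0],"fingers":0},{"translation":[0,0,1],"angular":[0,0,0],"fingers":0},{"translation":[0,0,1],"angular":[0,0,0],"fingers":0},{"translation":[0,0,1],"angular":[0,0,0],"fingers":0}]}'
python3 -m jog '{"plan":[{"translation":[0,0.4,1],"angular":[0,0,0],"fingers":0},{"translation":[0,0.8,0.6],"angular":[0,0,-0.325],"fingers":0},{"translation":[-0.1,1,0],"angular":[0,0,-0.5],"fingers":0},{"translation":[-0.1,1,0],"angular":[0,0,-0.5],"fingers":0},{"translation":[-0.1,1,0],"angular":[0,0,-0.5],"fingers":0}]}'
python3 -m jog '{"plan":[{"translation":[-0.1,1,0],"angular":[0,0,-0.5],"fingers":0},{"translation":[-0.1,1,0],"angular":[0,0,-0.5],"fingers":0},{"translation":[-0.1,1,0],"angular":[0,0,-0.5],"fingers":0},{"translation":[-0.1,1,0],"angular":[0,0,-0.5],"fingers":0},{"translation":[-0.1,1,0],"angular":[0,0,-0.5],"fingers":0}]}'
python3 -m jog '{"plan":[{"translation":[0,1,0],"angular":[0,0,0],"fingers":0},{"translation":[0,1,0],"angular":[0,0,0],"fingers":0},{"translation":[0,1,0],"angular":[0,0,0],"fingers":0},{"translation":[0,1,0],"angular":[0,0,0],"fingers":0},{"translation":[0,1,0],"angular":[0,0,0],"fingers":0}]}'
python3 -m jog '{"plan":[{"translation":[0,0.6,0],"angular":[0,0,0],"fingers":0},{"translation":[0,0.3,0],"angular":[0,0,0],"fingers":0},{"translation":[0,0,-0.5],"angular":[0,0,0],"fingers":0},{"translation":[0,0,0],"angular":[0,0,0],"fingers":0}]}'
python3 - <<'E'
from h import *
b=ctrl.snapshot("scene");a=ctrl.snapshot("top");s=ctrl.state()
print(s["position"],s["joint_pos"])
cv2.imwrite("pics/scene2.png",b[:,:,::-1]);cv2.imwrite("pics/top2.png",a[:,:,::-1])
cv2.imwrite("pics/c2.png",cv2.resize(b[120:220,325:450,::-1],(750,600),interpolation=2))
E
```

```text
clock: 6.2
position: [592.8, -159.8, 134.7]
tool_rot: [[0.575, 0.818, 0.001], [0.818, -0.575, -0.0], [0.0, 0.001, -1.0]]
wrist_force: [-0.3, -0.3, -1.0]
finger_gap: 15.0
grasp_force: 58.6
clock: 6.82
position: [585.2, -54.1, 173.9]
tool_rot: [[0.765, 0.645, 0.001], [0.645, -0.765, -0.0], [0.001, 0.001, -1.0]]
wrist_force: [-0.2, -1.1, -1.2]
finger_gap: 14.9
grasp_force: 58.6
clock: 7.45
position: [572.6, 71.0, 173.8]
tool_rot: [[0.939, 0.344, 0.001], [0.344, -0.939, 0.0], [0.001, 0.0, -1.0]]
wrist_force: [0.3, 0.5, -0.5]
finger_gap: 15.0
grasp_force: 58.6
clock: 8.07
position: [572.7, 196.0, 173.8]
tool_rot: [[0.938, 0.347, 0.001], [0.347, -0.938, 0.0], [0.001, 0.0, -1.0]]
wrist_force: [0.4, -0.4, -0.9]
finger_gap: 14.5
grasp_force: 58.6
clock: 8.57
position: [571.8, 216.8, 158.5]
tool_rot: [[0.938, 0.346, -0.002], [0.346, -0.938, -0.001], [-0.002, 0.0, -1.0]]
wrist_force: [-0.2, -0.7, -2.6]
finger_gap: 15.1
grasp_force: 58.6
[572.45404582 216.98929111 159.36122433] [ 1.79258992e+01  2.90204960e+01  1.00551412e+02 -7.61926103e-03
  5.04853347e+01  8.76889213e+01]
```

View pics/c2.png

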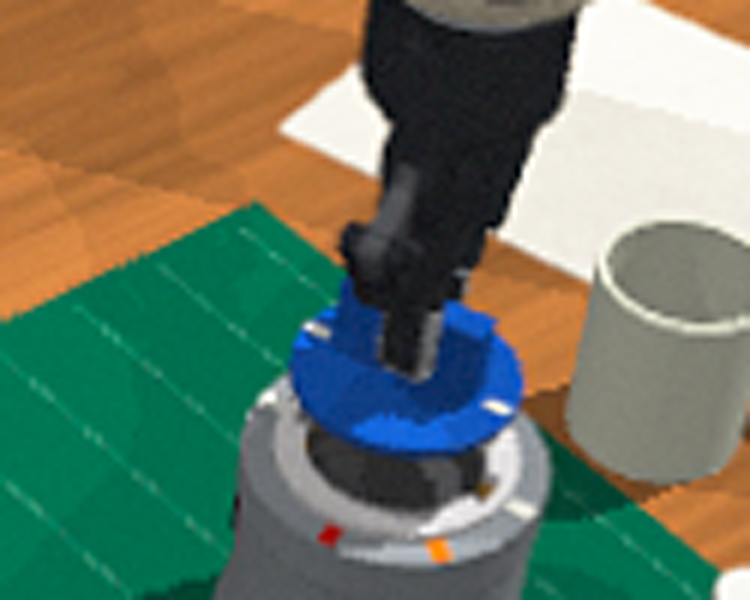

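```bash
cat >> h.py <<'E'
def yawpt(n,uv,z):
    p=back(n,uv,z);d=p[1]-p[0];return p.mean(0).round(1),np.degrees(np.arctan2(d[1],d[0])).round(1)%180,np.hypot(*d).round(1)
E
python3 - <<'E'
from h import *
print("lid scene",yawpt("scene",[(377.4,174.25),(407.6,187.4)],150), "at rest",yawpt("scene",[(246.2,296.8),(282.1,296.8)],19))
for n,box in(("scene",(350,165,425,225)),("top",(215,228,282,282))):
    im=cv2.imread(f"pics/{n}0.png");x0,y0,x1,y1=box
    g=cv2.resize(cv2.cvtColor(im,cv2.COLOR_BGR2HSV)[y0:y1,x0:x1],None,fx=6,fy=6,interpolation=2)
    for th in(185,200,215):
        m=cv2.inRange(g,(0,0,th),(179,45,255));m=cv2.morphologyEx(m,cv2.MORPH_OPEN,np.ones((9,9)))
        cs,h=cv2.findContours(m,cv2.RETR_CCOMP,cv2.CHAIN_APPROX_NONE)
        for c in cs:
            if cv2.contourArea(c)<8000:continue
            H=cv2.convexHull(c) ;uv=(H.reshape(-1,2)+.5)/6-.5+[x0,y0]
            # resample hull perimeter evenly, fit circle on plane z=110
            P=np.vstack([uv,uv[:1]]);s=np.r_[0,np.cumsum(np.hypot(*np.diff(P,axis=0).T))];t=np.linspace(0,s[-1],200)
            q=back(n,np.c_[np.interp(t,s,P[:,0]),np.interp(t,s,P[:,1])],110)
            from scipy.optimize import least_squares as ls
            r=ls(lambda p:np.hypot(*(q-p[:2]).T)-p[2],[*q.mean(0),45],loss="soft_l1");print(n,th,r.x.round(1),"rms",np.sqrt((r.fun**2).mean()).round(2))
E
```

```text
lid scene (array([568.9, 217. ]), np.float64(19.6), np.float64(80.1)) at rest (array([ 590.4, -160.9]), np.float64(54.4), np.float64(79.1))
scene 185 [570.6 216.   50.1] rms 1.98
scene 185 [571.7 214.8  39.8] rms 2.24
scene 200 [570.8 215.9  49.4] rms 2.04
top 185 [572.2 211.9  51.2] rms 3.25
top 185 [572.  211.6  37.4] rms 2.7
```

The lid is yawed about 20° as the slots are, and 1.5–2 mm off the mill centre in x. I'll nudge it and lower, watching the force.

```bash
python3 -m jog '{"plan":[{"translation":[0.07,-0.02,-0.3],"angular":[0,0,0],"fingers":0},{"translation":[0,0,-0.3],"angular":[0,0,0],"fingers":0},{"translation":[0,0,-0.2],"angular":[0,0,0],"fingers":0},{"translation":[0,0,-0.15],"angular":[0,0,0],"fingers":0},{"translation":[0,0,0],"angular":[0,0,0],"fingers":0}]}'
python3 -m jog '{"plan":[{"translation":[0,0,-0.1],"angular":[0,0,0],"fingers":0},{"translation":[0,0,-0.1],"angular":[0,0,0],"fingers":0},{"translation":[0,0,0],"angular":[0,0,0],"fingers":0}]}'
```

```text
clock: 9.3
position: [574.2, 217.2, 135.7]
tool_rot: [[0.938, 0.347, -0.0], [0.347, -0.938, -0.0], [-0.0, -0.0, -1.0]]
wrist_force: [-0.2, -0.6, -1.2]
finger_gap: 15.0
grasp_force: 58.6
clock: 9.68
position: [574.3, 217.2, 130.9]
tool_rot: [[0.938, 0.347, -0.0], [0.347, -0.938, -0.0], [-0.0, 0.0, -1.0]]
wrist_force: [0.3, 0.4, -1.6]
finger_gap: 14.5
grasp_force: 58.6
```

```bash
python3 -m jog '{"plan":[{"translation":[0,0,-0.1],"angular":[0,0,0],"fingers":0},{"translation":[0,0,-0.08],"angular":[0,0,0],"fingers":0},{"translation":[0,0,0],"angular":[0,0,0],"fingers":0}]}'
python3 - <<'E'
from h import *
b=ctrl.snapshot("scene");s=ctrl.state()
print(s["position"],s["wrist_force"],s["ft_torque"])
cv2.imwrite("pics/c3.png",cv2.resize(b[140:220,340:440,::-1],(750,600),interpolation=2))
E
```

```text
clock: 10.05
position: [574.3, 217.2, 126.3]
tool_rot: [[0.938, 0.347, -0.0], [0.347, -0.938, -0.0], [-0.0, -0.0, -1.0]]
wrist_force: [0.4, -0.4, -1.1]
finger_gap: 15.1
grasp_force: 58.6
[574.29200862 217.19001038 126.44613139] [ 0.07295131 -0.27137669 -1.34757505] [-0.00290879  0.02550726 -0.06505628]
```

View pics/c3.png

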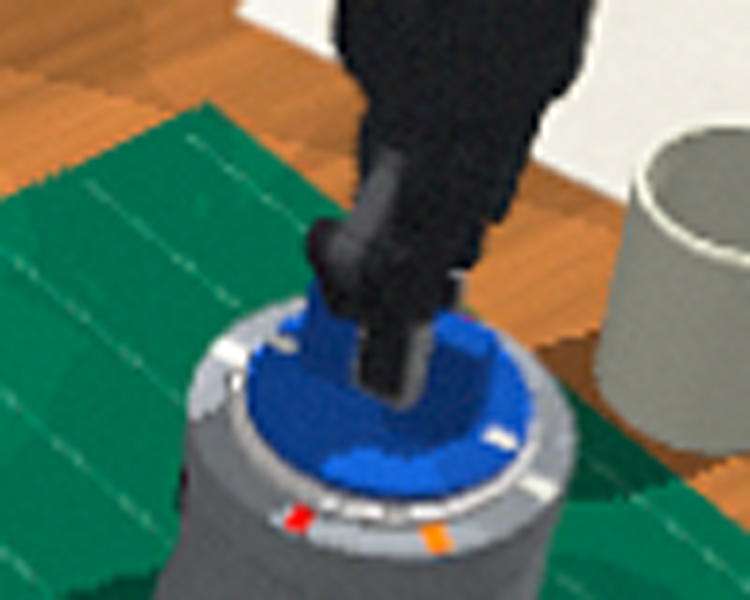

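The lid is inside the collar. Its dashes at crop (284,343) and (500,437) line up with the white marks at (230,352) and (540,487). I'll lower it in fine steps until it makes contact.

```bash
python3 -m jog '{"plan":[{"translation":[0,0,-0.06],"angular":[0,0,0],"fingers":0},{"translation":[0,0,0],"angular":[0,0,0],"fingers":0}]}'
python3 -m jog '{"plan":[{"translation":[0,0,-0.04],"angular":[0,0,0],"fingers":0},{"translation":[0,0,0],"angular":[0,0,0],"fingers":0}]}'
python3 - <<'E'
from h import *
f=lambda x,y:(340+x/7.5-.43,140+y/7.5-.43)
print("lid",yawpt("scene",[f(284,343),f(500,437)],117.5));print("mill",yawpt("scene",[f(230,352),f(540,487)],106))
E
```

```text
clock: 10.35
position: [574.4, 217.2, 125.0]
tool_rot: [[0.938, 0.347, 0.0], [0.347, -0.938, 0.0], [0.0, 0.0, -1.0]]
wrist_force: [0.1, -0.1, -1.0]
finger_gap: 15.1
grasp_force: 58.6
clock: 10.6
position: [574.4, 217.2, 124.9]
tool_rot: [[0.938, 0.347, 0.0], [0.347, -0.938, 0.0], [0.0, 0.0, -1.0]]
wrist_force: [-4.2, -1.0, 13.6]
finger_gap: 14.5
grasp_force: 60.6
lid (array([571.6, 218. ]), np.float64(20.2), np.float64(77.4))
mill (array([571.7, 216.3]), np.float64(20.4), np.float64(111.6))
```

It's in contact at the flush height (TCP 124.9), with about 14 N of push. Now the slow clockwise twist, with a small y shift because the grip is about 2.5 mm off the lid's axis.

```bash
python3 -m jog '{"plan":[{"translation":[0,0,0.02],"angular":[0,0,0],"fingers":0},{"translation":[0,0,0],"angular":[0,0,-0.2],"fingers":0},{"translation":[0,-0.007,0],"angular":[0,0,-0.4],"fingers":0},{"translation":[0,-0.007,0],"angular":[0,0,-0.4],"fingers":0},{"translation":[0,-0.007,0],"angular":[0,0,-0.4],"fingers":0}]}'
python3 -m jog '{"plan":[{"translation":[0,-0.007,0],"angular":[0,0,-0.4],"fingers":0},{"translation":[0,-0.007,0],"angular":[0,0,-0.4],"fingers":0},{"translation":[0,-0.007,0],"angular":[0,0,-0.4],"fingers":0},{"translation":[0,-0.007,0],"angular":[0,0,-0.4],"fingers":0},{"translation":[0,0,0],"angular":[0,0,0],"fingers":0}]}'
python3 - <<'E'
from h import *
s=ctrl.state();print(s["wrist_force"],s["ft_torque"],s["joint_pos"])
E
```

```text
clock: 11.22
position: [574.9, 216.6, 124.9]
tool_rot: [[0.988, 0.155, 0.001], [0.155, -0.988, -0.0], [0.001, 0.0, -1.0]]
wrist_force: [0.8, -2.9, 5.4]
finger_gap: 15.1
grasp_force: 59.7
clock: 11.85
position: [574.9, 215.7, 124.9]
tool_rot: [[0.998, -0.066, 0.001], [-0.066, -0.998, -0.0], [0.001, 0.0, -1.0]]
wrist_force: [1.4, -3.6, 6.0]
finger_gap: 15.0
grasp_force: 59.6
[ 1.41288777 -3.58720482  5.99804601] [-0.50576411 -0.06712086  0.04183984] [ 1.77582381e+01  3.15576103e+01  1.01901679e+02 -3.73023996e-02
  4.64939663e+01  1.11594741e+02]
```

```bash
python3 -m jog '{"plan":[{"translation":[0,-0.007,0],"angular":[0,0,-0.4],"fingers":0},{"translation":[0,-0.007,0],"angular":[0,0,-0.4],"fingers":0},{"translation":[0,-0.007,0],"angular":[0,0,-0.4],"fingers":0},{"translation":[0,-0.007,0],"angular":[0,0,-0.4],"fingers":0},{"translation":[0,-0.007,0],"angular":[0,0,-0.4],"fingers":0}]}'
python3 -m jog '{"plan":[{"translation":[0,-0.007,0],"angular":[0,0,-0.4],"fingers":0},{"translation":[0,0,0],"angular":[0,0,-0.4],"fingers":0},{"translation":[0,0,0],"angular":[0,0,-0.06],"fingers":0},{"translation":[0,0,0],"angular":[0,0,0],"fingers":0},{"translation":[0,0,0],"angular":[0,0,0],"fingers":0}]}'
python3 - <<'E'
from h import *
b=ctrl.snapshot("scene");s=ctrl.state()
print(s["position"],s["wrist_force"],s["ft_torque"],s["joint_pos"])
cv2.imwrite("pics/c4.png",cv2.resize(b[140:220,340:440,::-1],(750,600),interpolation=2))
E
```

```text
clock: 12.48
position: [574.7, 214.7, 124.9]
tool_rot: [[0.941, -0.34, 0.001], [-0.34, -0.941, -0.0], [0.001, 0.0, -1.0]]
wrist_force: [-0.5, -4.6, 7.1]
finger_gap: 14.7
grasp_force: 60.0
clock: 13.1
position: [574.5, 214.4, 124.9]
tool_rot: [[0.894, -0.448, 0.0], [-0.448, -0.894, -0.001], [0.001, 0.0, -1.0]]
wrist_force: [-1.9, -5.5, 7.7]
finger_gap: 14.8
grasp_force: 60.0
[574.53077108 214.4671375  124.91378738] [-2.62039422 -5.15668501  7.87151397] [-0.7679577   0.28319482  0.27893553] [ 1.76606556e+01  3.15230883e+01  1.01969249e+02 -5.12439670e-02
  4.65022072e+01  1.34322766e+02]
```

View pics/c4.png

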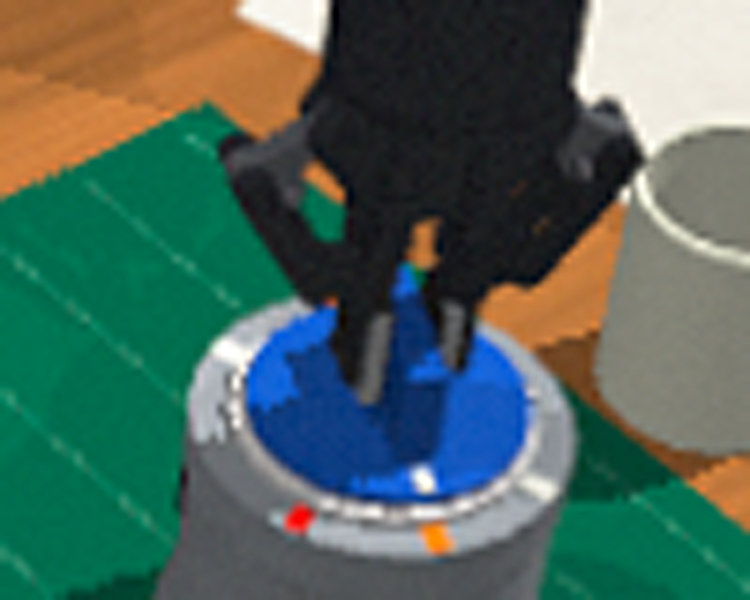

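The grip bar's near dash at crop (425,480) points at the orange mark at (436,540), and the lid is flush. One numeric check before I hand in.

Run:
```python
from h import *
f=lambda x,y:(340+x/7.5-.43,140+y/7.5-.43)
c=np.array([571.2,216.5])
for z,p in((116,f(425,480)),(106,f(436,540))):
    d=back("scene",[p],z)[0]-c;print(d.round(1),np.degrees(np.arctan2(d[1],d[0])).round(1),np.hypot(*d).round(1))
b=ctrl.snapshot("scene")[140:220,340:440]
hsv=cv2.cvtColor(cv2.resize(b,(800,640),interpolation=2),cv2.COLOR_RGB2HSV)
m=cv2.morphologyEx(cv2.inRange(hsv,(105,120,40),(130,255,255)),cv2.MORPH_CLOSE,np.ones((9,9)))
H=max(cv2.findContours(m,0,1)[0],key=cv2.contourArea).reshape(-1,2)
H=H[H[:,1]>400] # near rim of flange, lower edge z=110
q=back("scene",(H+.5)/8-.5+[340,140],111)
from scipy.optimize import least_squares as ls
r=ls(lambda p:np.hypot(*(q-p).T)-46,c,loss="soft_l1");print("flange centre",r.x.round(1),np.abs(r.fun).mean().round(2))
```

```text
[ 36.4 -16.8] -24.8 40.1
[ 51.3 -24.1] -25.2 56.7
flange centre [570.8 218.3] 6.0
```

```bash
python3 -c "
from bench import ctrl
print(ctrl.job_done())"
```

```text
the job is handed in; nothing more can be done
None
```

I handed the job in with the small blue lid flush on the mill, twisted about 46° clockwise to the orange pulse marks and still gripped at about 60 N; the hand-in gave no verdict.

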